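Thread the return spring onto the patty press rod

TASK

Put the return spring back on the hand patty press: pick up the standing coil spring and thread it over the end of the upright rod, keeping it upright. Its bent-in wire end snags on the two notched collars of the rod, so at each one press only lightly and twist the spring slightly until it drops through the notch, never forcing it; when it stands fully home on the press base let go, and do not disturb the two jars or the pusher disc.

Things in the scene. Friction and masses are not known exactly. Their poses are not given: they have to be found in the camera images.
- spring: Steel compression spring standing upright: free length 70 mm, outside diameter 38 mm, bore 31 mm, about 80 g. Origin: centre of its bottom end, z up the axis. Rate 0.5 N per mm; squashed solid after 20 mm (10 N), rigid beyond. Over 20 N against the press is too much. Held by its top, the bottom end (this pose) stays back when it snags.
- spring_grip (a point): On the spring's axis, 65 mm above the bottom end of the unloaded spring. The top 26 mm (44 to 70 mm up) are close-wound and stiff: grip there, closing along the spring's y, fingertips no lower than 45 mm above the bottom end (the open coils below must stay free). At the very top the wire end sticks out 10 mm along the spring's +x as a visible tail.
- tang (a point): Inner tip of the wire end that is bent inward at the spring's bottom end, on its +x side straight below the tail: 9.5 mm from the spring's axis, wire 3.4 mm thick, the lowest 3.4 mm of the spring. This tang snags on the collars and passes only through their notches.
- press: Press base, fixed to the counter: aluminium disc of 130 mm diameter, 16 mm thick, lug on its -x side. Origin: centre of its underside, z up. In its middle stands a steel rod, 15 mm thick, its tapered end 88 mm above the origin, carrying two collars. Home for the spring's bottom end is the disc's top face, 16 mm above the origin.
- upper_collar_top (a point): On the rod's axis at the top of the upper collar, 80 mm above the press's origin. Fixed steel collar, 28 mm diameter, 72 to 80 mm up (2 mm bevel on top), with one notch through its full height, down to the rod, passing the tang within about 0.1 rad either side. The notch faces 0 to 0.95 rad clockwise (from above) of the press's +x: not measured, seen from above or found by feel.
- lower_collar_top (a point): On the rod's axis at the top of the lower collar, 52 mm above the press's origin. Fixed steel collar, 28 mm diameter, 46 to 52 mm up, with the same kind of notch, facing 0.35 to 1.0 rad anticlockwise (from above) of the press's +x: not measured, found by feel. Between and below the collars the tang turns freely; in a notch it must not be twisted on.
- salt_jar: Glass jar with a blue cap, 52 mm diameter, 115 mm tall, bystander. Origin: centre of its underside.
- spice_jar: Amber jar with a black cap, 44 mm diameter, 85 mm tall, bystander. Origin: centre of its underside.
- pusher: Aluminium pusher disc of the press, 90 mm diameter, 30 mm tall with a 28 mm boss, lying on the counter, bystander. Origin: centre of its underside.

How it is judged:
By the outcome, as a careful person would: the job done as asked, in the order asked, and still so for the second after the job is handed in, with the robot touching nothing.
It also fails if it takes over 58 s, if anything falls off the work surface, if the arm or the gripper's body presses on something with over 40 N, if the wrist force passes 120 N, or if a joint passes its speed limit or range.

ROBOT

A 6-joint arm with a two-finger parallel gripper is mounted at the origin on the work surface. World frame = base frame: x ahead of the robot, y to its left, z up, the work surface at z = 0. Lengths are in m, angles in rad, forces in N, time in s.
With the tool pointing down it reaches from about 0.35 to 0.85 m from the base axis. Payload 8.1 kg.
Tool frame: the origin (TCP) lies midway between the tips of the shut fingers; the grasp point (between the pads) lies ctrl.grasp_offset behind it (ctrl.grasp_offset is the distance from the TCP to the grasp point, in m); z points along the fingers, y is the line along which they close (so a half turn about z gives the same grasp; the last joint's range is limited). The gripper opens to 85 mm and grips with 20 to 120 N. Pads are 22 mm wide; open, the fingers measure 114 mm over their backs; the gripper's body (76 mm by 85 mm) begins 54 mm behind the grasp point. The pads swing forward as they close: fully open they stand 13 mm farther back than shut.
Start: joints at [1.032, 0.13, 1.488, -0, 1.523, -0.085], TCP at [0.263, 0.539, 0.231] pointing down, gripper open.
Joint ranges: [-2.96, 2.96], [-0.89, 2.26], [0.02, 2.5], [-1.34, 4.48], [0, 2.73], [-2.66, 2.66]. Speed limits (rad/s): [2.39, 2.39, 2.79, 3.14, 3.14, 3.14].

INTERFACE

Orientations are given as a unit quaternion [w, x, y, z].
In Python, from rig import sensors, read_camera, calibration, ticket, ctrl gives the robot as it stands.
- The arm moves only by the tool drive_tool, never from a script. Its argument "steps" is text: rows parted by semicolons, each of 5 numbers parted by spaces: the shift along the tool's x, y, z in m, then the turn about the tool's z in rad, then the finger opening in m, from 0 to 0.0854. In form: tx ty tz roll jaw; .... A call has 1 to 10 rows; each row is the pose to reach, as a shift and turn from the pose commanded when the call began, along the tool's axes at that moment; what a row does not reach only later rows make up. A row lasts 1/12 s, in which the tool goes at most 41.7 mm and 7.16 degrees, less where a joint would pass 70% of its speed; a pose out of reach is approached as far as the arm can. A call with a gripper value outside its range is refused whole. The fingers move at their own pace and stop on an object; the grip force is fixed at half the most. Time passes only in rows, so rows that repeat a pose let the fingers close. It gives the time, the measured TCP pose, the force, the opening and the grip force at its end, in the units of the state.
- sensors.get_obs(): the state, without advancing time (a new reading comes with each control period).
- read_camera(name): name is "scene" or "top" or "wrist"; returns the picture (420x560x3 uint8, red, green, blue); there is no depth.
- calibration(name): a dict with "fx", "fy", "cx", "cy" (pixels), "xyz" and "attitude" of the camera in the world. Camera axes: x right, y up, looking along -z (the intrinsics and any distortion apply to the point x, -y, -z); pixel columns grow to the right and rows downward; lengths in m; the calibration is good to about 2 mm. A picture is of the moment at which its call begins: read the wrist's pose just before it. calibration takes no time and is no camera call; for the wrist camera it gives the pose at the moment of the call.
- ticket.sign_off(): hands the job in; it is judged then, once.
The state is a dict: "t": time; "joints": joint angles; "joint_velocities": joint speeds; "tau": joint torques, N m; "ee_pos": TCP position; "orientation": TCP orientation; "force": force on the tool from outside, world axes, zero at the start; "moment": the same for the moment, N m; "finger_gap": finger opening in m; "finger_force": force on a finger pad.
Only numpy, scipy, OpenCV 4.12 (cv2) and the standard library are available. Lean on these libraries where they do the work, as an engineer would, in place of code of your own. Each camera call takes 0.05 s, during which the arm holds its last target. There are 200 camera calls.

## Working session

There is one attempt and no reset: what is moved stays moved. The work goes in short steps, Python scripts to look and compute and a tool call to move; the robot and the scene stay as the last step left them, time stands still between calls to the robot, and variables do not carry over. Pictures are saved under pics/ and viewed, at most 10 in all, crops included, and the job is handed in when it is done.

Besides the shell and the picture viewer there is one more tool, called after "Request:" as name(argument=value, ...), one argument or row to a line, values as JSON. drive_tool: Moves the arm, as the interface text tells. Its arguments: {"type":"object","properties":{"steps":{"type":"string"}},"required":["steps"]}

```bash
mkdir -p pics; ls; python3 - <<'E'
from rig import sensors, read_camera, calibration, ctrl
import cv2,numpy as np
o=sensors.get_obs(); print({k:np.round(v,3) for k,v in o.items()}, ctrl.grasp_offset)
for n in("scene","top"):
    print(n,calibration(n)); cv2.imwrite(f"pics/{n}0.png",read_camera(n)[:,:,::-1])
E
```

```text
pics
{'t': np.float64(0.0), 'joints': array([ 1.032,  0.131,  1.489,  0.   ,  1.523, -0.085]), 'joint_velocities': array([ 0.001,  0.002, -0.   , -0.001, -0.001, -0.001]), 'tau': array([ 2.0000e-03, -5.6938e+01, -5.0056e+01,  0.0000e+00,  1.5000e-02,
       -0.0000e+00]), 'ee_pos': array([0.263, 0.539, 0.23 ]), 'orientation': array([-0.   ,  0.225,  0.974, -0.001]), 'force': array([ 0.061,  0.285, -0.16 ]), 'moment': array([ 0.042,  0.032, -0.01 ]), 'finger_force': np.float64(0.0), 'finger_gap': np.float64(0.086)} 0.0187
scene {'fx': 442.5802461839579, 'fy': 442.5802461839579, 'cx': 276.3749158338079, 'cy': 207.88769527235178, 'xyz': array([ 0.87824942, -0.39254996,  0.74636288]), 'attitude': array([0.8959781 , 0.29622746, 0.10205138, 0.3147349 ])}
top {'fx': 449.71518801940647, 'fy': 449.71518801940647, 'cx': 289.48150585947707, 'cy': 212.44805650972327, 'xyz': array([0.49641778, 0.00303355, 0.95670567]), 'attitude': array([ 0.71395658,  0.03751464, -0.05084706, -0.69733294])}
```

View pics/scene0.png

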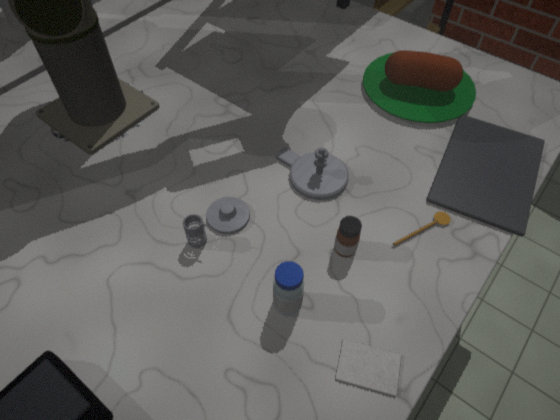

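View pics/top0.png

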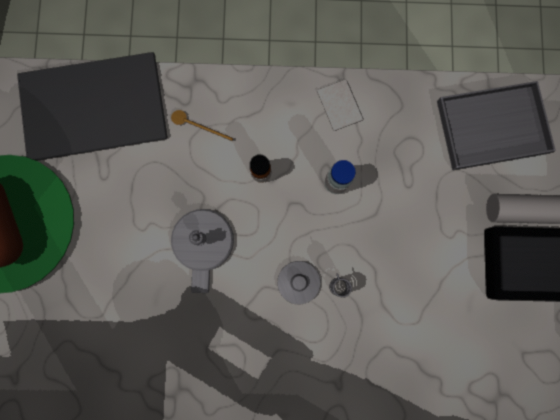

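The scene view shows the spring at about (195,230), the press at (320,175), the pusher at (228,213), and the jars at (289,285) and (347,237). In the top view the spring is at (341,286), and the press is at (202,238) with its lug pointing down at (200,280).

```bash
cat >h.py <<'E'
from rig import sensors, read_camera, calibration, ctrl
import cv2,numpy as np
from scipy.spatial.transform import Rotation as R
def ray(c,u,v):
    q=np.array(c['attitude']); r=R.from_quat(q[[1,2,3,0]])
    return np.array(c['xyz']), r.apply([(u-c['cx'])/c['fx'],-(v-c['cy'])/c['fy'],-1])
def onz(c,u,v,z):
    o,d=ray(c,u,v); return o+d*(z-o[2])/d[2]
def proj(c,p):
    q=np.array(c['attitude']); r=R.from_quat(q[[1,2,3,0]])
    x=r.inv().apply(np.array(p)-c['xyz']); return np.array([c['cx']-c['fx']*x[0]/x[2],c['cy']+c['fy']*x[1]/x[2]])
def crop(im,u,v,w,h,k):
    a=im[v-h:v+h,u-w:u+w]; a=cv2.resize(a,None,fx=k,fy=k,interpolation=cv2.INTER_CUBIC)
    return cv2.normalize(a,None,0,255,cv2.NORM_MINMAX)
E
python3 - <<'E'
from h import *
t=cv2.imread('pics/top0.png'); s=cv2.imread('pics/scene0.png')
A=np.hstack([crop(t,202,245,45,55,4),crop(t,335,286,45,55,4)])
cv2.imwrite('pics/c1.png',A)
c=calibration('top')
for n,u,v,z in[('pr',202,238,.016),('lug',200,285,.016),('sp',341,286,.0),('push',299,283,.015),('spice',260,167,.085),('salt',343,172,.115)]: print(n,np.round(onz(c,u,v,z),3))
E
```

```text
pr [0.557 0.168 0.016]
lug [0.46  0.167 0.016]
sp [ 0.464 -0.126  0.   ]
push [ 0.468 -0.036  0.015]
spice [0.695 0.048 0.085]
salt [ 0.683 -0.112  0.115]
```

View pics/c1.png

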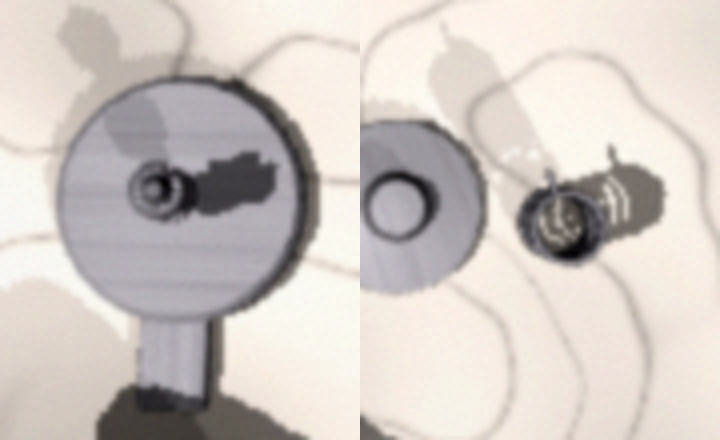

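The enlarged crop has the press disc centre at about (201.5,239.5) px, the lug pointing straight down, and the rod tip offset by parallax. The spring's rim is around (341,286), with the tail pointing image-up (world +x) near (337,274). Next I'll get the wrist camera's geometry.

```bash
cat >>h.py <<'E'
def tool(o=None):
    o=o or sensors.get_obs(); q=np.array(o['orientation']); return np.array(o['ee_pos']),R.from_quat(q[[1,2,3,0]])
def to(p):
    """shift in tool axes from present TCP to world p"""
    e,r=tool(); return np.round(r.inv().apply(np.array(p)-e),4)
E
python3 - <<'E'
from h import *
e,r=tool(); print(r.as_matrix().round(3))
c=calibration('wrist'); print(c)
q=np.array(c['attitude']);rc=R.from_quat(q[[1,2,3,0]])
print('cam in tool',r.inv().apply(c['xyz']-e), (r.inv()*rc).as_matrix().round(3))
t=calibration('top'); print(onz(t,201.5,239.5,.016), onz(t,156/4+157,187/4+190,.088), onz(t,341.5,287,.07),onz(t,337.5,274,.07))
cam=r.apply(r.inv().apply(c['xyz']-e))
print(to([.555,.168,.25]))
E
```

```text
[[-0.899  0.438 -0.001]
 [ 0.438  0.899 -0.001]
 [ 0.    -0.002 -1.   ]]
{'fx': 312.46384583166224, 'fy': 312.46384583166224, 'cx': 286.0130100638045, 'cy': 208.09424912590097, 'xyz': array([0.19378136, 0.57194529, 0.37226658]), 'attitude': array([ 0.83820889, -0.12823299, -0.08033727,  0.52393519])}
cam in tool [ 0.07651587 -0.00072467 -0.14193584] [[ 0.     0.954  0.299]
 [ 1.     0.    -0.002]
 [-0.002  0.299 -0.954]]
[0.55350767 0.16870032 0.016     ] [0.55418268 0.16681733 0.088     ] [ 0.46400332 -0.11724905  0.07      ] [ 0.48896981 -0.10920081  0.07      ]
[-0.4252 -0.2052 -0.0194]
```

Request:
drive_tool(
  steps="-0.037 -0.014 0 0.12 0.085; -0.074 -0.028 0 0.24 0.085; -0.111 -0.042 0 0.36 0.085; -0.148 -0.055 0.01 0.48 0.085; -0.185 -0.069 0.02 0.6 0.085; -0.222 -0.083 0.03 0.72 0.085; -0.259 -0.097 0.04 0.84 0.085; -0.296 -0.11 0.04 0.96 0.085; -0.333 -0.124 0.05 1.08 0.085; -0.37 -0.138 0.05 1.2 0.085",
)

```text
t: 0.93
ee_pos: [0.5351, 0.251, 0.179]
orientation: [-0.001, 0.738, 0.675, -0.001]
force: [-0.1, 0.0, 0.7]
finger_gap: 0.0851
finger_force: 0.0
```

```bash
python3 - <<'E'
from h import *
e,r=tool(); m=r.as_matrix(); print(e.round(3),np.arctan2(m[1,0],m[0,0]),to([.602,.182,.13]), sensors.get_obs()['joints'].round(2))
E
```

```text
[0.535 0.251 0.179] 1.4818530519702902 [-0.0627  0.0729  0.0489] [0.35 0.14 1.58 0.   1.43 0.44]
```

Request:
drive_tool(
  steps="-0.015 0.02 0.01 0.12 0.085; -0.03 0.04 0.02 0.24 0.085; -0.045 0.06 0.03 0.36 0.085; -0.063 0.073 0.045 0.48 0.085; -0.063 0.073 0.049 0.6 0.085; -0.063 0.073 0.049 0.72 0.085; -0.063 0.073 0.049 0.84 0.085; -0.063 0.073 0.049 0.96 0.085; -0.063 0.073 0.049 1.08 0.085; -0.063 0.073 0.049 1.18 0.085",
)

```text
t: 1.77
ee_pos: [0.6022, 0.184, 0.1315]
orientation: [0.0, 0.989, 0.15, -0.001]
force: [0.4, 0.8, -0.3]
finger_gap: 0.0845
finger_force: 0.0
```

```bash
python3 - <<'E'
from h import *
e,r=tool(); m=r.as_matrix(); print(e.round(4),np.arctan2(m[1,0],m[0,0]))
c=calibration('wrist'); im=read_camera('wrist')[:,:,::-1].copy(); cv2.imwrite('pics/w1.png',im); np.save('w1.npy',c)
for z in(.016,.052,.08,.088): print(z,proj(c,[.554,.1675,z]).round(1))
u,v=proj(c,[.554,.1675,.07]).astype(int); print(u,v)
v0=max(v-100,0);u0=u-130
a=cv2.resize(im[v0:v0+200,u0:u0+260],None,fx=3,fy=3,interpolation=cv2.INTER_CUBIC); print(u0,v0)
cv2.imwrite('pics/w1c.png',cv2.normalize(a,None,0,255,cv2.NORM_MINMAX))
E
```

```text
[0.6022 0.184  0.1315] 0.30146302019595167
0.016 [287.5 256.9]
0.052 [287.6 277.1]
0.08 [287.7 297.1]
0.088 [287.8 303.8]
287 289
157 189
```

View pics/w1c.png

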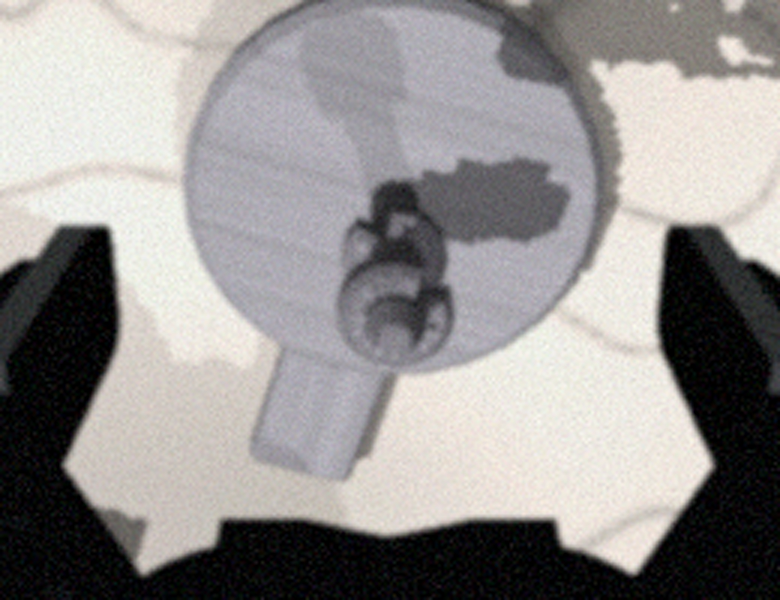

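This shows the press disc centred near crop (393,190), with the rod tip at (392,325). The upper collar has a notch to the right at about (432,305). The lower collar has a dark slot upper-left at about (370,235). I'll fit the ellipses and zoom in.

```bash
python3 - <<'E'
from h import *
c=np.load('w1.npy',allow_pickle=True).item(); im=cv2.imread('pics/w1.png')
a=cv2.resize(im[240:316,257:320],None,fx=9,fy=9,interpolation=cv2.INTER_CUBIC)[:600]
a=cv2.normalize(a,None,0,255,cv2.NORM_MINMAX)
cv2.imwrite('pics/w1z.png',a)
# disc: bluish tint mask
f=cv2.GaussianBlur(im,(3,3),0).astype(int); m=((f[:,:,0]-f[:,:,2])>2).astype(np.uint8)*255
cv2.imwrite('pics/m.png',m)
m[340:]=0
k=cv2.morphologyEx(m,cv2.MORPH_CLOSE,np.ones((9,9))); cs,_=cv2.findContours(k,0,2)
b=max(cs,key=cv2.contourArea); x=cv2.boundingRect(b); print(x,cv2.contourArea(b))
# project circle for candidates
def ell(p,z,rad): return np.array([proj(c,[p[0]+rad*np.cos(t),p[1]+rad*np.sin(t),z]) for t in np.linspace(0,6.28,60)])
for p in([.554,.1675],[.557,.168]):
    for z,rad in((.016,.065),(.078,.014),(.088,.0),(.052,.014)): 
        E=ell(p,z,rad); print(p,z,E.min(0).round(1),E.max(0).round(1))
h=np.hstack([a,]); 
E
```

```text
(220, 186, 137, 154) 13780.5
[0.554, 0.1675] 0.016 [215.7 187.1] [359.3 317.6]
[0.554, 0.1675] 0.078 [268.2 278.3] [307.2 312.2]
[0.554, 0.1675] 0.088 [287.8 303.8] [287.8 303.8]
[0.554, 0.1675] 0.052 [270.1 261.2] [305.1 292.4]
[0.557, 0.168] 0.016 [216.  183.6] [359.9 315. ]
[0.557, 0.168] 0.078 [268.8 274.4] [307.9 308.6]
[0.557, 0.168] 0.088 [288.4 300. ] [288.4 300. ]
[0.557, 0.168] 0.052 [270.5 257.8] [305.7 289.1]
```

View pics/w1z.png

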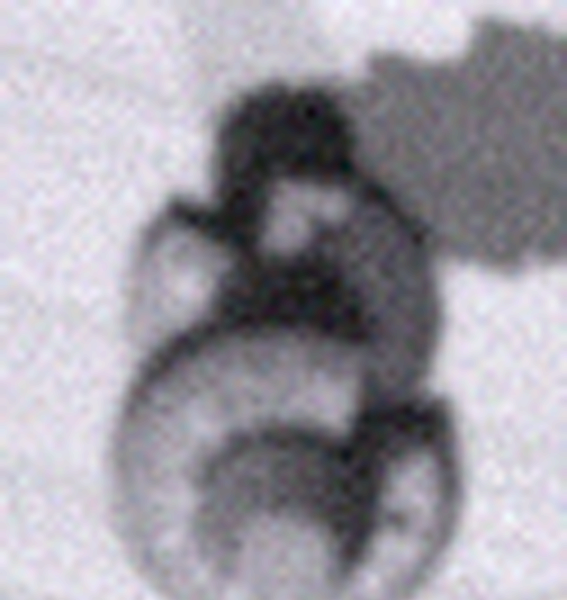

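```bash
python3 - <<'E'
from h import *
c=np.load('w1.npy',allow_pickle=True).item()
P=lambda x,y:(257+x/9,240+y/9)
# bias: shift from measured collar centre
for cen in([.5555,.168],[.557,.168]):
  for n,pts,z in(('up',[(368,395),(405,400),(440,400),(365,450),(385,470)],.079),('lo',[(185,208),(228,195),(262,185),(230,250),(262,250)],.052)):
    for p in pts:
        w=onz(c,*P(*p),z)[:2]-cen; print(n,p,round(np.arctan2(w[1],w[0]),2),(np.hypot(*w)*1e3).round(1))
t=calibration('top')
d=onz(t,201.5,239.5,.016)-onz(t,157+174/4,190+390/4,.016); print('lug yaw top',np.arctan2(d[1],d[0]))
d=onz(c,157+393/3,189+188/3,.016)-onz(c,157+302/3,189+460/3,.016);print('lug yaw wrist',np.arctan2(d[1],d[0]))
e,r=tool()
print(to([.464,-.119,.15]))
E
```

```text
up (368, 395) -0.4 11.1
up (405, 400) -0.59 12.9
up (440, 400) -0.71 15.2
up (365, 450) -0.8 7.9
up (385, 470) -1.06 8.8
lo (185, 208) 0.93 13.4
lo (228, 195) 0.63 12.7
lo (262, 185) 0.39 13.1
lo (230, 250) 0.84 7.8
lo (262, 250) 0.47 6.8
up (368, 395) -0.46 9.8
up (405, 400) -0.67 11.7
up (440, 400) -0.78 14.1
up (365, 450) -0.95 6.9
up (385, 470) -1.23 8.2
lo (185, 208) 1.03 12.5
lo (228, 195) 0.71 11.5
lo (262, 185) 0.44 11.7
lo (230, 250) 1.0 6.9
lo (262, 250) 0.6 5.5
lug yaw top 0.025807142816904452
lug yaw wrist 0.007275954720213984
[-0.2204  0.2498 -0.0181]
```

Request:
drive_tool(
  steps="-0.022 0.025 -0.018 -0.12 0.085; -0.044 0.05 -0.018 -0.24 0.085; -0.066 0.075 -0.018 -0.36 0.085; -0.088 0.1 -0.018 -0.48 0.085; -0.11 0.125 -0.018 -0.6 0.085; -0.132 0.15 -0.018 -0.72 0.085; -0.154 0.175 -0.018 -0.84 0.085; -0.176 0.2 -0.018 -0.96 0.085; -0.198 0.225 -0.018 -1.08 0.085; -0.22 0.25 -0.018 -1.2 0.085",
)

```text
t: 2.65
ee_pos: [0.4683, -0.1202, 0.1501]
orientation: [-0.0, 0.728, 0.685, -0.0]
force: [0.6, -0.4, 0.6]
finger_gap: 0.0849
finger_force: 0.0
```

Request:
drive_tool(
  steps="0 0 0 -0.12 0.085; 0 0 0 -0.24 0.085; 0 0 0 -0.36 0.085; 0 0 0 -0.48 0.085; 0 0 0 -0.6 0.085; 0 0 0 -0.72 0.085; 0 0 0 -0.84 0.085; 0 0 0 -0.96 0.085; 0 0 0 -1.08 0.085; 0 0 0 -1.2 0.085",
)

```text
t: 3.48
ee_pos: [0.4692, -0.119, 0.15]
orientation: [-0.0, 0.214, 0.977, 0.0]
force: [0.4, -0.2, -0.3]
finger_gap: 0.0853
finger_force: 0.0
```

Request:
drive_tool(
  steps="0 0 0 -0.12 0.085; 0 0 0 -0.24 0.085; 0 0 0 -0.36 0.085; 0 0 0 -0.48 0.085; 0 0 0 -0.6 0.085; 0 0 0 -0.72 0.085; 0 0 0 -0.74 0.085",
)

```text
t: 4.07
ee_pos: [0.4692, -0.119, 0.15]
orientation: [-0.0, -0.153, 0.988, 0.0]
force: [0.8, -0.3, 0.6]
finger_gap: 0.0852
finger_force: 0.0
```

```bash
python3 - <<'E'
from h import *
e,r=tool(); m=r.as_matrix(); print(e.round(4),np.arctan2(m[1,0],m[0,0]),sensors.get_obs()['joints'].round(2))
c=calibration('wrist'); im=read_camera('wrist')[:,:,::-1].copy(); cv2.imwrite('pics/w2.png',im); np.save('w2.npy',c)
u,v=proj(c,[.464,-.119,.05]).astype(int)
u0,v0=u-65,max(v-50,0); print(u0,v0)
a=cv2.resize(im[v0:v0+100,u0:u0+130],None,fx=6,fy=6,interpolation=cv2.INTER_CUBIC)
cv2.imwrite('pics/w2c.png',cv2.normalize(a,None,0,255,cv2.NORM_MINMAX))
E
```

```text
[ 0.4692 -0.119   0.15  ] -2.8337393729064178 [-0.35 -0.13  1.9   0.    1.37 -2.23]
223 153
```

View pics/w2c.png

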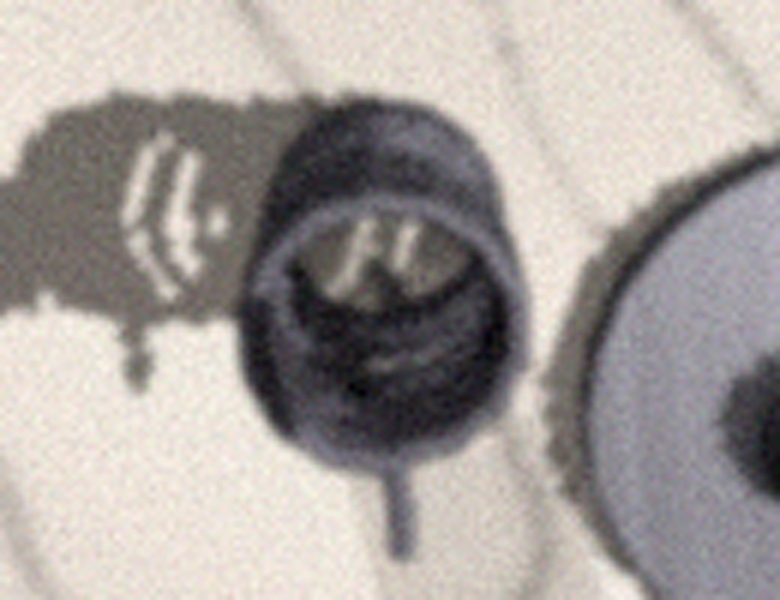

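The view shows the spring's top ring centred at crop (386,331), which is px (287.3,208.2). The tail points down to (401,555), and the tang is visible inside. The pusher is well to the right.

```bash
python3 - <<'E'
from h import *
c=np.load('w2.npy',allow_pickle=True).item()
P=lambda x,y:(223+x/6,153+y/6)
a=onz(c,*P(386,331),.070); b=onz(c,*P(401,555),.068)
l=onz(c,*P(242,331),.070);r_=onz(c,*P(530,331),.070)
d=(b-a)[:2]; print(a,'tail len',np.hypot(*d),'yaw',np.arctan2(d[1],d[0]),'dia',np.linalg.norm(l-r_))
e,r=tool(); print(to([a[0],a[1],.048]))
E
```

```text
[ 0.46221909 -0.12029981  0.07      ] tail len 0.03125540113570012 yaw 0.37238174561025794 dia 0.03574591128034882
[0.007  0.0008 0.102 ]
```

Request:
drive_tool(
  steps="0.006 0.001 0.03 -0.065 0.085; 0.006 0.001 0.06 -0.065 0.085; 0.006 0.001 0.085 -0.065 0.085; 0.006 0.001 0.1 -0.065 0.085; 0.006 0.001 0.102 -0.065 0.085; 0.006 0.001 0.102 -0.065 0.03; 0.006 0.001 0.102 -0.065 0.03; 0.006 0.001 0.102 -0.065 0.03; 0.006 0.001 0.102 -0.065 0.03; 0.006 0.001 0.102 -0.065 0.03",
)

```text
t: 4.95
ee_pos: [0.4645, -0.1203, 0.0497]
orientation: [0.001, -0.181, 0.983, -0.001]
force: [0.8, -0.3, 0.7]
finger_gap: 0.0364
finger_force: 61.2
```

Request:
drive_tool(
  steps="0 0 -0.03 0 0.03; 0 0 -0.07 0 0.03; -0.01 0.012 -0.11 0.1 0.03; -0.03 0.04 -0.125 0.2 0.03; -0.05 0.065 -0.125 0.3 0.03; -0.07 0.09 -0.125 0.4 0.03; -0.09 0.115 -0.125 0.5 0.03; -0.11 0.14 -0.125 0.6 0.03; -0.13 0.165 -0.125 0.7 0.03; -0.15 0.19 -0.125 0.8 0.03",
)

```text
t: 5.78
ee_pos: [0.5362, 0.1128, 0.1739]
orientation: [0.0, 0.218, 0.976, 0.0]
force: [1.8, -0.1, -1.8]
finger_gap: 0.0362
finger_force: 61.5
```

```bash
python3 - <<'E'
from h import *
e,r=tool(); m=r.as_matrix(); y=np.arctan2(m[1,0],m[0,0]);print(e.round(4),y,'spring yaw',y+np.pi, sensors.get_obs()['force'])
print(to([.555,.168,.175]))
E
```

```text
[0.5362 0.1128 0.1739] 2.701194704327924 spring yaw 5.842787357917717 [ 1.78321996 -0.07468709 -1.76560849]
[ 0.0065  0.0579 -0.0011]
```

Request:
drive_tool(
  steps="0.002 0.02 0 0.1 0.03; 0.004 0.04 0 0.19 0.03; 0.0065 0.058 0 0.19 0.03; 0.0065 0.058 0 0.19 0.03; 0.0065 0.058 0 0.19 0.03; 0.0065 0.058 0 0.19 0.03",
)

```text
t: 6.28
ee_pos: [0.5542, 0.166, 0.1734]
orientation: [0.0, 0.307, 0.952, -0.0]
force: [0.3, -1.0, -0.5]
finger_gap: 0.0363
finger_force: 61.5
```

```bash
python3 - <<'E'
from h import *
o=sensors.get_obs();e,r=tool(); m=r.as_matrix(); y=np.arctan2(m[1,0],m[0,0]);print(e.round(4),'spring yaw',y-np.pi, o['force'],o['joints'].round(2))
c=calibration('wrist'); im=read_camera('wrist')[:,:,::-1].copy(); cv2.imwrite('pics/w3.png',im); np.save('w3.npy',c)
print('top centre proj',proj(c,e+r.apply([0,0,-.0203])),'rod tip',proj(c,[.555,.168,.088]))
a=cv2.resize(im[150:330,187:387],None,fx=3.3,fy=3.3,interpolation=cv2.INTER_CUBIC)
cv2.imwrite('pics/w3c.png',cv2.normalize(a,None,0,255,cv2.NORM_MINMAX))
s=read_camera('scene')[:,:,::-1].copy(); cv2.imwrite('pics/s3.png',s)
cs=calibration('scene');u,v=proj(cs,[.555,.168,.1]).astype(int);print(u,v)
b=cv2.resize(s[v-50:v+50,u-60:u+60],None,fx=6,fy=6,interpolation=cv2.INTER_CUBIC); cv2.imwrite('pics/s3c.png',cv2.normalize(b,None,0,255,cv2.NORM_MINMAX))
E
```

```text
[0.5542 0.166  0.1734] spring yaw -0.6247911351784547 [ 0.27105981 -0.98390717 -0.4869476 ] [ 0.2   0.11  1.62 -0.    1.41 -0.74]
top centre proj [287.06091102 290.32443824] rod tip [289.07831664 213.9113996 ]
323 144
```

View pics/w3c.png

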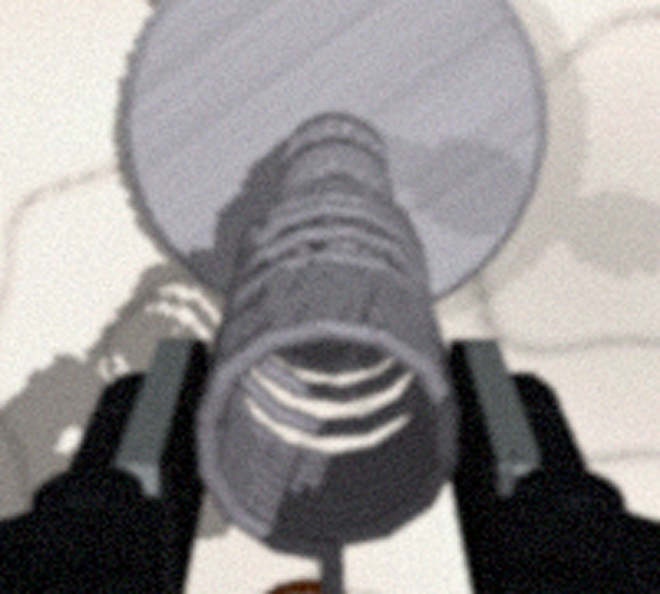

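View pics/s3c.png

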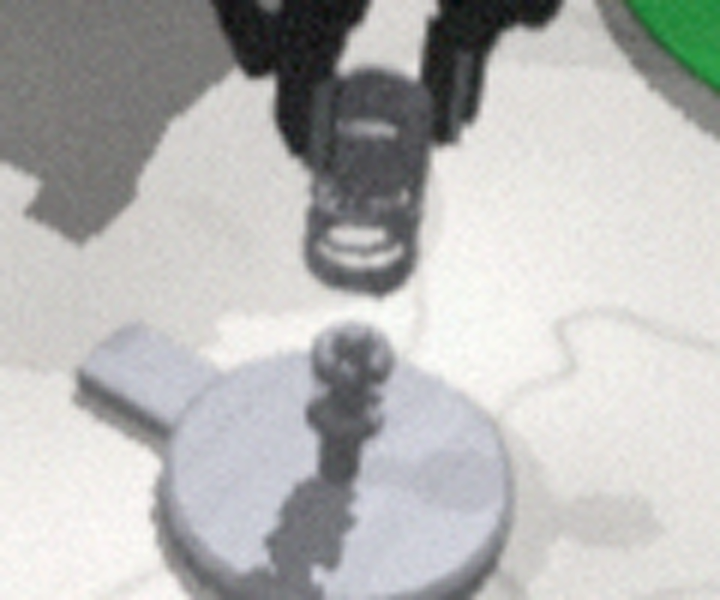

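The wrist crop shows the spring held upright, with its top ring centred at crop (328,437) and the rod hidden behind it. In the scene crop, the spring's lower ring spans x 305–415 with its lower edge at y≈297. The upper collar spans x 312–393 at y≈350, and the disc spans 163–510. The spring is slightly left of the rod axis, so I'll put numbers on that.

```bash
python3 - <<'E'
from h import *
from scipy.optimize import least_squares
cs=calibration('scene'); u0,v0=323-60,144-50
P=lambda x,y:(u0+x/6-.4,v0+y/6-.4)
def circ(p,z,rad): return np.array([proj(cs,[p[0]+rad*np.cos(t),p[1]+rad*np.sin(t),z]) for t in np.linspace(0,2*np.pi,121)])
def box(p,z,rad):
    E=(circ(p,z,rad)-[u0-.4,v0-.4])*0+ (circ(p,z,rad)+.4-[u0,v0])*6
    return np.r_[E.min(0),E.max(0)].round(0)
rod=[.555,.168]
print('disc meas L163 R510 T350; pred',box(rod,.016,.065))
print('collar meas L312 R393; pred 78',box(rod,.078,.014),'bottom edge z72',box(rod,.072,.014))
print('lowcollar meas L306 R383',box(rod,.05,.014))
zb=.1734-.0497
for s in([.5542,.166],[.5522,.1664],[.555,.168]): print('spring meas L305 R415 B297; pred',s,box(s,zb,.019), box(s,zb+.003,.019))
g=cv2.cvtColor(cv2.imread('pics/s3.png'),6).astype(int)
for v in range(v0+28,v0+78,2): print(v-v0, g[v,u0+44:u0+78])
E
```

```text
disc meas L163 R510 T350; pred [165. 339. 522. 608.]
collar meas L312 R393; pred 78 [317. 320. 398. 379.] bottom edge z72 [316. 333. 397. 391.]
lowcollar meas L306 R383 [311. 376. 391. 434.]
spring meas L305 R415 B297; pred [0.5542, 0.166] [307. 216. 422. 297.] [308. 209. 423. 291.]
spring meas L305 R415 B297; pred [0.5522, 0.1664] [303. 213. 418. 294.] [304. 206. 418. 287.]
spring meas L305 R415 B297; pred [0.555, 0.168] [313. 214. 427. 295.] [313. 207. 428. 288.]
28 [127 122 125 128 127 121 109  91  65  56  49  49  57  60  51  56  52  54
  55  57  53  56  57  55  52  54  67  99 128 139 138 136 140 139]
30 [124 128 131 128 127 125 126 109  78  74  70  66  54  54  57  57  56  59
  50  57  55  57  56  56  62  53  76 113 127 133 139 139 139 137]
32 [128 128 125 127 127 125 122 109  76  84  80  67  66  58  57  61  55  55
  58  60  58  64  71  95  67  63  89 126 129 134 139 140 139 140]
34 [126 127 128 130 126 128 125 100  71  78  85  89  64  62  68  58  59  65
  76  73  74  66  68  70  64  77 105 127 130 131 139 143 141 142]
36 [127 128 128 128 128 129 120  78  63  62  57  62  70  73  7
[... 2219 characters left out ...]
19 123 121 121 122 110  71  66  65  70  63  58  57  53  58  66  85
  95 106 115 120 118 122 121 121 123 122 125 124 124 122 125 123]
70 [122 118 122 119 120 118 115  83  67  60  65  66  64  68  66  66  65  69
  82  85 112 117 116 122 121 125 122 123 124 123 123 126 124 123]
72 [121 123 122 121 119 119 122 121 106  76  59  58  61  58  59  61  60  67
  86 108 119 124 123 123 124 125 127 126 128 125 126 123 120 122]
74 [122 120 120 123 120 124 120 125 115  80  59  58  58  56  58  61  94 112
 116 128 124 123 126 125 124 125 124 124 123 123 121 121 122 121]
76 [117 121 120 122 120 122 121 123 115  79  59  59  55  55  56  71 107 117
 117 115 120 117 122 121 123 122 119 115 113 114 114 115 113 114]
```

Request:
drive_tool(
  steps="-0.0016 0.0012 0.01 0 0.03; -0.0016 0.0012 0.02 0 0.03; -0.0016 0.0012 0.028 0 0.03; -0.0016 0.0012 0.028 0 0.03; -0.0016 0.0012 0.028 0 0.03; -0.0016 0.0012 0.028 0 0.03",
)

```text
t: 6.88
ee_pos: [0.5563, 0.1664, 0.1451]
orientation: [-0.0, 0.308, 0.951, -0.0]
force: [-0.4, 0.2, -0.3]
finger_gap: 0.0359
finger_force: 61.5
```

```bash
python3 - <<'E'
from h import *
o=sensors.get_obs();e,r=tool(); m=r.as_matrix(); y=np.arctan2(m[1,0],m[0,0]);print(e.round(4),'spring yaw',y-np.pi, o['force'],o['moment'])
s=read_camera('scene')[:,:,::-1].copy();w=read_camera('wrist')[:,:,::-1].copy(); cv2.imwrite('pics/s4.png',s)
cs=calibration('scene');u,v=proj(cs,[.555,.168,.08]).astype(int);print(u,v)
b=cv2.resize(s[v-40:v+60,u-50:u+50],None,fx=6,fy=6,interpolation=cv2.INTER_CUBIC); b=cv2.normalize(b,None,0,255,cv2.NORM_MINMAX)
cv2.imwrite('pics/s4c.png',b)
E
```

```text
[0.5563 0.1664 0.1451] spring yaw -0.62547786325307 [-0.35930999  0.15541076 -0.32642525] [-0.05551678 -0.01937749  0.04024338]
322 151
```

View pics/s4c.png

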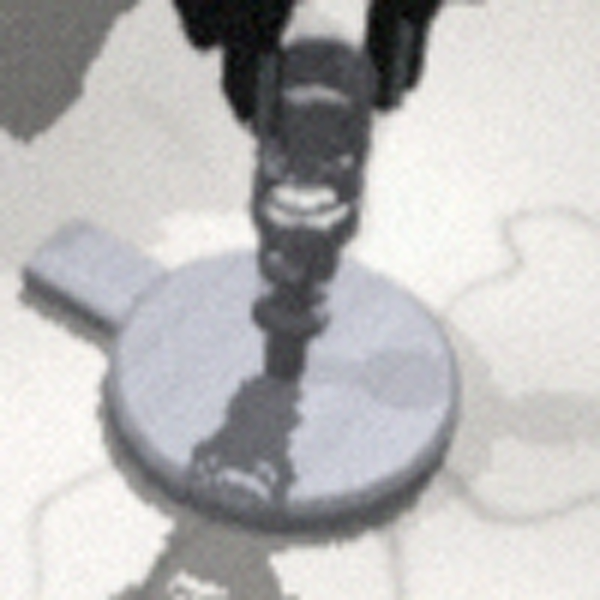

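The spring's lower ring (252–362, centre 307) now sits coaxially over the collar (260–340, centre 300, plus about 6 px of lean). I'll lower it and feel for contact.

Request:
drive_tool(
  steps="0 0 0.004 0 0.03; 0 0 0.008 0 0.03; 0 0 0.01 0 0.03; 0 0 0.012 0 0.03; 0 0 0.013 0 0.03; 0 0 0.014 0 0.03; 0 0 0.015 0 0.03; 0 0 0.016 0 0.03; 0 0 0.016 0 0.03; 0 0 0.016 0 0.03",
)

```text
t: 7.82
ee_pos: [0.5564, 0.1665, 0.1293]
orientation: [0.0, 0.308, 0.952, 0.0]
force: [0.2, -0.6, -1.5]
finger_gap: 0.0359
finger_force: 61.5
```

```bash
cat >st.py <<'E'
from h import *
o=sensors.get_obs();e,r=tool(o); m=r.as_matrix(); print(e.round(4),'bottom if free',round(e[2]-.0497,4),'syaw',round(np.arctan2(m[1,0],m[0,0])-np.pi,3),o['force'].round(2),o['moment'].round(3),round(o['t'],2))
E
python3 st.py
```

```text
[0.5564 0.1665 0.1293] bottom if free 0.0796 syaw -0.625 [ 0.22 -0.55 -1.54] [-0.004 -0.007 -0.029] 7.82
```

Request:
drive_tool(
  steps="0 0 0.001 0 0.03; 0 0 0.002 0 0.03; 0 0 0.003 0 0.03; 0 0 0.004 0 0.03; 0 0 0.005 0 0.03; 0 0 0.006 0 0.03; 0 0 0.006 0 0.03; 0 0 0.006 0 0.03",
)

```text
t: 8.48
ee_pos: [0.5563, 0.1665, 0.1231]
orientation: [-0.0, 0.308, 0.952, -0.0]
force: [-0.4, -0.2, -1.4]
finger_gap: 0.0364
finger_force: 61.5
```

Request:
drive_tool(
  steps="0 0 0 0 0.03",
)

```text
t: 8.57
ee_pos: [0.5564, 0.1665, 0.1233]
orientation: [0.0, 0.308, 0.952, 0.0]
force: [-0.0, -0.8, -0.4]
finger_gap: 0.0366
finger_force: 61.5
```

Request:
drive_tool(
  steps="0 0 0 0 0.03",
)

```text
t: 8.65
ee_pos: [0.5564, 0.1665, 0.1233]
orientation: [0.0, 0.308, 0.952, 0.0]
force: [0.3, -0.8, -0.4]
finger_gap: 0.0363
finger_force: 61.5
```

Request:
drive_tool(
  steps="0 0 0.001 0 0.03; 0 0 0.002 0 0.03; 0 0 0.003 0 0.03; 0 0 0.004 0 0.03; 0 0 0.005 0 0.03; 0 0 0.006 0 0.03; 0 0 0.007 0 0.03; 0 0 0.008 0 0.03; 0 0 0.008 0 0.03; 0 0 0.008 0 0.03",
)

```text
t: 9.48
ee_pos: [0.5563, 0.1665, 0.1152]
orientation: [-0.0, 0.308, 0.952, -0.0]
force: [0.4, 0.3, -0.5]
finger_gap: 0.0363
finger_force: 61.5
```

Request:
drive_tool(
  steps="0 0 0 0 0.03",
)

```text
t: 9.57
ee_pos: [0.5564, 0.1665, 0.1154]
orientation: [0.0, 0.308, 0.952, 0.0]
force: [-0.3, 0.5, -1.2]
finger_gap: 0.0365
finger_force: 61.5
```

Request:
drive_tool(
  steps="0 0 0 0 0.03",
)

```text
t: 9.65
ee_pos: [0.5564, 0.1665, 0.1154]
orientation: [0.0, 0.308, 0.952, 0.0]
force: [0.4, 0.4, -1.4]
finger_gap: 0.0363
finger_force: 61.5
```

Through the upper notch with no force (14 mm past the collar top). Between the collars the tang turns freely, so I'll turn towards the lower notch at about +0.66.

Request:
drive_tool(
  steps="0.0001 0.0001 0 -0.12 0.03; 0.0002 0.0003 0 -0.24 0.03; 0.0003 0.0004 0 -0.36 0.03; 0.0004 0.0005 0 -0.48 0.03; 0.0005 0.0007 0 -0.6 0.03; 0.0006 0.0008 0 -0.72 0.03; 0.0007 0.001 0 -0.84 0.03; 0.0008 0.0011 0 -0.96 0.03; 0.0009 0.0013 0 -1.08 0.03; 0.001 0.0014 0 -1.2 0.03",
)

```text
t: 10.48
ee_pos: [0.5565, 0.1682, 0.1154]
orientation: [0.0, -0.286, 0.958, -0.0]
force: [1.1, -0.2, -0.7]
finger_gap: 0.036
finger_force: 61.5
```

Request:
drive_tool(
  steps="0 0 0.001 -0.09 0.03; 0 0 0.002 -0.09 0.03; 0 0 0.004 -0.09 0.03; 0 0 0.006 -0.09 0.03; 0 0 0.008 -0.09 0.03; 0 0 0.01 -0.09 0.03; 0 0 0.011 -0.09 0.03; 0 0 0.012 -0.09 0.03; 0 0 0.012 -0.09 0.03; 0 0 0.012 -0.09 0.03",
)

```text
t: 11.32
ee_pos: [0.5563, 0.1682, 0.1032]
orientation: [-0.0, -0.326, 0.945, 0.0]
force: [-1.0, 0.8, -0.4]
finger_gap: 0.0363
finger_force: 61.5
```

```bash
python3 st.py
```

```text
[0.5563 0.1682 0.1032] bottom if free 0.0535 syaw -5.619 [-1.04  0.77 -0.44] [ 0.011 -0.001  0.001] 11.32
```

Request:
drive_tool(
  steps="0 0 0.001 0 0.03; 0 0 0.002 0 0.03; 0 0 0.003 0 0.03; 0 0 0.004 0 0.03; 0 0 0.005 0 0.03; 0 0 0.006 0 0.03; 0 0 0.006 0 0.03; 0 0 0.006 0 0.03",
)

```text
t: 11.98
ee_pos: [0.5563, 0.1682, 0.0972]
orientation: [-0.0, -0.326, 0.945, 0.0]
force: [0.1, -0.6, -0.9]
finger_gap: 0.0367
finger_force: 61.5
```

Request:
drive_tool(
  steps="0 0 0 0 0.03",
)

```text
t: 12.07
ee_pos: [0.5564, 0.1682, 0.0973]
orientation: [-0.0, -0.326, 0.945, -0.0]
force: [-0.8, -0.0, -0.5]
finger_gap: 0.0361
finger_force: 61.5
```

Request:
drive_tool(
  steps="0 0 0 0 0.03",
)

```text
t: 12.15
ee_pos: [0.5564, 0.1682, 0.0974]
orientation: [0.0, -0.326, 0.945, -0.0]
force: [-0.2, 0.6, -2.1]
finger_gap: 0.0362
finger_force: 61.5
```

No force, so it's in the lower notch as well. Continuing down.

Request:
drive_tool(
  steps="0 0 0.0015 0 0.03; 0 0 0.003 0 0.03; 0 0 0.0045 0 0.03; 0 0 0.006 0 0.03; 0 0 0.0075 0 0.03; 0 0 0.008 0 0.03; 0 0 0.008 0 0.03; 0 0 0.008 0 0.03",
)

```text
t: 12.82
ee_pos: [0.5563, 0.1682, 0.0892]
orientation: [-0.0, -0.326, 0.945, 0.0]
force: [-1.1, 0.3, -1.8]
finger_gap: 0.0362
finger_force: 61.5
```

Request:
drive_tool(
  steps="0 0 0 0 0.03",
)

```text
t: 12.9
ee_pos: [0.5564, 0.1682, 0.0894]
orientation: [0.0, -0.326, 0.945, -0.0]
force: [-0.4, -0.6, -1.4]
finger_gap: 0.0366
finger_force: 61.5
```

Request:
drive_tool(
  steps="0 0 0 0 0.03",
)

```text
t: 12.98
ee_pos: [0.5565, 0.1683, 0.0894]
orientation: [0.0, -0.326, 0.945, -0.0]
force: [-0.3, 0.6, -0.7]
finger_gap: 0.0364
finger_force: 61.5
```

Request:
drive_tool(
  steps="0 0 0.003 0 0.03; 0 0 0.006 0 0.03; 0 0 0.009 0 0.03; 0 0 0.012 0 0.03; 0 0 0.015 0 0.03; 0 0 0.017 0 0.03; 0 0 0.019 0 0.03; 0 0 0.021 0 0.03; 0 0 0.022 0 0.03; 0 0 0.022 0 0.03",
)

```text
t: 13.82
ee_pos: [0.5563, 0.1682, 0.0671]
orientation: [-0.0, -0.326, 0.945, -0.0]
force: [0.2, 0.4, 0.8]
finger_gap: 0.0363
finger_force: 61.6
```

Request:
drive_tool(
  steps="0 0 0.001 0 0.03; 0 0 0.002 0 0.03; 0 0 0.003 0 0.03; 0 0 0.004 0 0.03; 0 0 0.005 0 0.03; 0 0 0.005 0 0.03; 0 0 0.005 0 0.03",
)

```text
t: 14.4
ee_pos: [0.5565, 0.1683, 0.0625]
orientation: [0.0, -0.326, 0.945, -0.0]
force: [-1.8, -0.1, 2.7]
finger_gap: 0.0367
finger_force: 61.9
```

Request:
drive_tool(
  steps="0 0 0 0 0.03",
)

```text
t: 14.48
ee_pos: [0.5565, 0.1683, 0.0625]
orientation: [0.0, -0.326, 0.945, -0.0]
force: [-0.9, 0.1, 2.5]
finger_gap: 0.0362
finger_force: 61.9
```

Request:
drive_tool(
  steps="0 0 0 0 0.03",
)

```text
t: 14.57
ee_pos: [0.5565, 0.1683, 0.0625]
orientation: [0.0, -0.326, 0.945, -0.0]
force: [-1.2, -0.2, 2.6]
finger_gap: 0.0358
finger_force: 61.9
```

Home on the base, about 3 N. I'll relax most of the compression, then release.

Request:
drive_tool(
  steps="0 0 -0.001 0 0.03; 0 0 -0.002 0 0.03; 0 0 -0.003 0 0.03; 0 0 -0.004 0 0.03; 0 0 -0.004 0 0.03; 0 0 -0.004 0 0.03",
)

```text
t: 15.07
ee_pos: [0.5564, 0.1681, 0.0663]
orientation: [-0.0, -0.326, 0.945, -0.0]
force: [0.8, -0.5, -0.1]
finger_gap: 0.036
finger_force: 61.6
```

Request:
drive_tool(
  steps="0 0 0 0 0.03",
)

```text
t: 15.15
ee_pos: [0.5564, 0.1682, 0.0662]
orientation: [-0.0, -0.326, 0.945, -0.0]
force: [0.6, 0.0, -0.6]
finger_gap: 0.0363
finger_force: 61.6
```

Request:
drive_tool(
  steps="0 0 0 0 0.044; 0 0 0 0 0.05; 0 0 0 0 0.06; 0 0 0 0 0.085; 0 0 0 0 0.085; 0 0 0 0 0.085; 0 0 0 0 0.085; 0 0 0 0 0.085",
)

```text
t: 15.82
ee_pos: [0.5564, 0.1682, 0.0663]
orientation: [-0.0, -0.326, 0.945, 0.0]
force: [0.2, -0.2, 0.4]
finger_gap: 0.0849
finger_force: 0.0
```

Request:
drive_tool(
  steps="0 0 -0.01 0 0.085; 0 0 -0.03 0 0.085; 0 0 -0.06 0 0.085; 0 0 -0.09 0 0.085; 0 0 -0.12 0 0.085; 0 0 -0.15 0 0.085; 0 0 -0.15 0 0.085; 0 0 -0.15 0 0.085",
)

```text
t: 16.48
ee_pos: [0.5581, 0.1686, 0.2202]
orientation: [0.003, -0.326, 0.945, -0.0]
force: [-0.1, -0.8, -0.5]
finger_gap: 0.0846
finger_force: 0.0
```

```bash
python3 st.py; python3 - <<'E'
from h import *
s=read_camera('scene')[:,:,::-1].copy();w=read_camera('wrist')[:,:,::-1].copy()
u,v=proj(calibration('scene'),[.555,.168,.06]).astype(int)
f=lambda a:cv2.normalize(cv2.resize(a,(400,400),interpolation=cv2.INTER_CUBIC),None,0,255,cv2.NORM_MINMAX)
c=calibration('wrist');x,y=proj(c,[.556,.168,.05]).astype(int)
cv2.imwrite('pics/end.png',np.hstack([f(s[v-45:v+45,u-45:u+45]),f(w[max(y-75,0):y+75,x-75:x+75])]))
E
```

```text
[0.5581 0.1686 0.2202] bottom if free 0.1705 syaw -5.619 [-0.07 -0.77 -0.5 ] [-0.008  0.007 -0.02 ] 16.48
```

View pics/end.png

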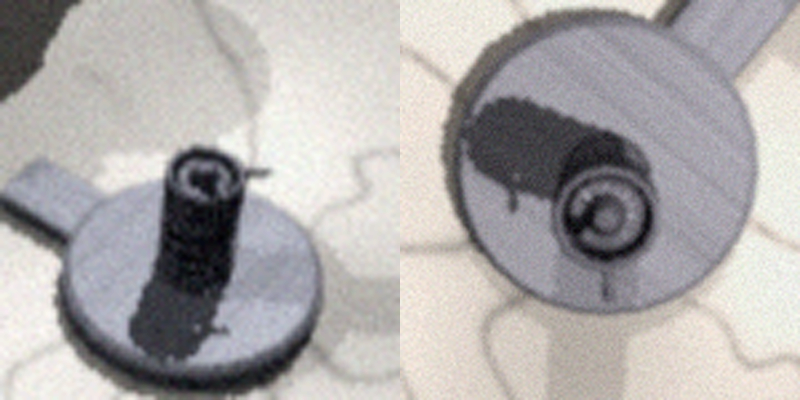

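The spring stands upright around the rod and down on the disc: scene (203,220), wrist (605,215). The rod tip is level with its top and the tail is free.

```bash
python3 -c "
from rig import ticket; print(ticket.sign_off())"
```

```text
the job is handed in; nothing more can be done
None
```

The spring is threaded through both collar notches without snagging and stands upright on the press base. It is released with the arm clear, the jars and pusher disc were never touched, and the job was handed in at about 16.6 s.

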